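Draw out the breakage pan under the cookie basket

TASK

Get the breakage pan ready: it slides in a low steel stand under the wire basket of heart cookies. Slide the dish of broken cookies along the table, out of the pan's way to either side, and press the red outer end of the catch on the stand's front down until its tongue stands up clear of the pan; then hook a fingertip behind the pan's front lip and draw the pan gently out to its stop. Work with the fingertips only: grip and lift nothing, do not let the pan run into the dish, leave the catch open, and leave the basket and everything else where they are.

Things in the scene. Friction and masses are not known exactly. Their poses are not given: they have to be found in the camera images.
- stand: fixed low stand of folded stainless steel, 270 mm deep, 296 mm wide over its front flanges, top at 66 mm. Origin: middle of its front edge at table height; x points to its back (away from the robot), y to its left, z up. The wire basket stands on it, its front about 18 mm behind the stand's front edge, its rim 135 mm above the table.
- pan: open aluminium pan, 317 x 204 mm, 0.55 kg, loose in the stand's runners with 3 mm side play. Its frame coincides with the stand's when home. Inner floor at z = 12.5 mm, wall tops at 48 mm. It slides along the stand's -x; a few N move it; the stop comes after 110 mm. The broken cookies in it lie over 50 mm behind the stand's front edge; the part ahead of the edge is empty.
- pan_lip (a point): middle of the upper inner edge of the pan's front wall: x = -69.5, y = 0, z = 48 mm in the pan's frame. The wall is 2.5 mm thick, 35 mm deep inside, with a rolled bead outside that reaches 8.5 mm ahead of this point. Home, 69 mm of open pan lie between this wall and the stand's front edge.
- lip_bead: the rolled bead along the outside top of the pan's front wall, 7 mm thick, 205 mm long, fixed to the pan. Origin: its middle, at x = -74.5, y = 0, z = 44.5 mm in the pan's frame. It is pressed only by a hand that grips the wall from outside.
- catch (a joint): swivel catch on the stand's left front flange; pin along the stand's x, at x = -6, y = 125, z = 56.5 mm in the stand's frame. 0 = shut: the tongue lies level before a keeper tab on the pan and blocks it. Grows as the outer end is pressed down and the tongue rises; clear of the keeper from 0.35 rad, end of travel 0.75. Stays where left; about 1.5 N on the tab turns it.
- catch_tab (a point): middle of the upper face of the catch's red tab, 42 mm (along the stand's x) by 30 mm, 45 mm outside the pin; shut it lies at x = -38, y = 170, z = 64.5 mm in the stand's frame, with nothing but the table beneath. At the end of travel it is about 32 mm lower.
- dish: loose round steel dish of small broken cookies, 108 mm across the rim, 35 mm high with the heap, rim from 6 to 16 mm height, 0.13 kg, standing on the table in front of the pan. Origin: centre of its underside.
- basket_front (a point): middle of the front rim of the loose wire basket of golden heart cookies, at the rim's top, 135 mm above the table; the basket, 263 mm deep, 355 mm wide, 69 mm high, 0.55 kg, stands across the stand.
- timer: white round dial timer near the table's front edge, 66 mm across, 38 mm high; bystander. Origin: centre of its underside.
- label_roll: roll of white labels lying flat near the table's front edge, 77 mm across, 28 mm high; bystander. Origin: centre of its underside.
- cup_a: small clear measuring cup, 55 mm across, 40 mm high, to the right; bystander. Origin: centre of its underside.
Not all that is in view belongs to the job. What is meant by the dish is not black or pink, and is the larger of those in its own colour.

How it is judged (in metres and radians):
On the way:
1. the dish is out of the pan's way and the catch's tongue is clear, the pan still home (x of pan_lip in the frame of stand above -0.082 m and value of joint catch above 0.4 rad and (y of dish in the frame of stand above 0.16 m or y of dish in the frame of stand below -0.16 m or x of dish in the frame of stand below -0.255 m)), for 0.2 s.
At the end, for the whole second after the job is handed in: The pan is drawn out at least 100 mm (stop at 110 mm) and level; the catch is still open (over 0.35 rad); the dish stands flat on the table, its centre over 160 mm aside of the stand's middle line or over 255 mm ahead of its front edge; the basket is within 20 mm of its start (x of pan_lip in the frame of stand below -0.1695 m and z of pan_lip in the frame of stand above 0.038 m and angle between pan_lip's own z axis and vertical below 0.06 rad and linear speed of dish below 0.02 m/s and value of joint catch above 0.35 rad and (y of dish in the frame of stand above 0.16 m or y of dish in the frame of stand below -0.16 m or x of dish in the frame of stand below -0.255 m) and height (world z) of dish below 0.006 m and angle between dish's own z axis and vertical below 0.1 rad and distance of basket_front from where it was at the start of the episode below 0.02 m); the robot touches nothing.
It fails at once if the pan is lifted or tipped (z of pan_lip in the frame of stand above 0.066 m or angle between pan_lip's own z axis and vertical above 0.12 rad).
It fails at once if the dish is gripped, lifted or tipped (height (world z) of dish above 0.012 m or angle between dish's own z axis and vertical above 0.25 rad or contact force between the fingers and dish above 25 N).
It fails at once if the pan runs into the dish (contact force between pan and dish above 0.3 N).
It fails at once if the pan's front is gripped from outside (over 8 N on the bead), or the pan or the catch is forced (over 60 N) (contact force between the fingers and lip_bead above 8 N or contact force between the fingers and pan above 60 N or contact force between the fingers and catch above 60 N).
It fails at once if the basket is shoved or a bystander disturbed (distance of any of basket_front, timer, label_roll, cup_a from where it was at the start of the episode above 0.025 m).
It also fails if it takes over 56 s, if anything falls off the work surface, if the arm or the gripper's body presses on something with over 40 N, if the wrist force passes 120 N, or if a joint passes its speed limit or range.

ROBOT

A 6-joint arm with a two-finger parallel gripper is mounted at the origin on a cart in front of the work surface, level with it; the furniture and walls round the work are solid. World frame = base frame: x ahead of the robot, y to its left, z up, the work surface at z = 0. Lengths are in mm, angles in rad, forces in N, time in s.
With the tool pointing down it reaches from about 275 to 775 mm from the base axis. Payload 14.6 kg.
Tool frame: the origin (TCP) lies on the centre line of the jaws, within the pads' length; the fingertips stand 25 mm ahead of it and the grasp point (between the pads) lies 6 mm ahead of it; x points along the fingers, z is the direction in which the jaws open and shut, and the axes are right-handed (so a half turn about x gives the same grasp; the last joint's range is limited). The gripper opens to 85 mm and grips with 20 to 120 N. Pads are 22 mm wide; open, the fingers measure 114 mm over their backs; the gripper's body (76 mm by 85 mm) begins 54 mm behind the grasp point. The pads swing forward as they close: fully open they stand 13 mm farther back than shut.
Start: joints at [1.18, 0.263, -0.048, 1.259, 0, 1.415], TCP at [122.655, 510.474, 256.278] pointing down, gripper open.
Joint ranges: [-2.65, 2.65], [-0.89, 1.7], [-1.18, 1.37], [-2.13, 2.11], [-1.35, 1.29], [-3.14, 3.14]. Speed limits (rad/s): [1.89, 1.89, 2.57, 2.79, 3.14, 3.14].

INTERFACE

Orientations are given as a rotation vector (axis times angle).
In Python, from station import get_obs, snapshot, sign_off gives the robot as it stands.
- The arm moves only by the tool drive_tool, never from a script. Its arguments are lists of equal length, an entry for each row: "dp": the shift along the world's x, y, z each as a share of 0.3 m, from -1 to 1, a list of three; "rotation": the turn, a rotation vector about the world's x, y, z each as a share of 360 degrees, from -1 to 1, a list of three. A call has 1 to 20 rows; each row is the pose to reach, as a shift and turn from the pose measured when the call began, turning the shorter way round; what a row does not reach only later rows make up. A row lasts 1/10 s, in which the tool goes at most 50 mm and 8.59 degrees, less where a joint would pass 70% of its speed; a pose out of reach is approached as far as the arm can. A call with a number of a shift or a turn outside -1 to 1 is refused whole. A call with a gripper value outside its range is refused whole. "gripper" is the gripper's target within -1 to 1 (shut at 1, half-way at 0, fully open at -1), set as the call begins (left out, the last holds). The fingers move at their own pace and stop on an object; "force" is the grip in N (left out, the last holds). Time passes only in rows, so rows that repeat a pose let the fingers close. It gives the time, the measured TCP pose, the force and the opening at its end, in the units of the state.
- get_obs(): the state, without advancing time (a new reading comes with each control period).
- snapshot(name): name is "scene" or "side" or "wrist"; returns a dict with "img" (400x640x3 uint8, red, green, blue), "mtx" (3x3 intrinsics, pixels), "dist" ([k1, k2, p1, p2, k3] as OpenCV has them; the pictures are not rectified), "pose" (4x4, takes a point from camera to world coordinates); the wrist camera has in their place "hand_eye" (4x4, takes a point from camera to tool coordinates, whose origin is the TCP and whose axes are the tool frame's). Camera axes: x right, y down, z forward; pixel columns grow to the right and rows downward; lengths in mm; the calibration is good to about 2 mm. A picture is of the moment at which its call begins: read the wrist's pose just before it. There is no depth.
- sign_off(): hands the job in, once; it reports no verdict.
The state is a dict: "time": time; "joints": joint angles; "dq": joint speeds; "tau": joint torques, N m; "tool_pos": TCP position; "tcp_rot": TCP orientation; "wrist_force": force on the tool from outside, world axes, zero at the start; "torque": the same for the moment, N m; "finger_gap": finger opening in mm.
Only numpy, scipy, OpenCV 4.12 (cv2) and the standard library are available. Lean on these libraries where they do the work, as an engineer would, in place of code of your own. Each camera call takes 0.05 s, during which the arm holds its last target.

## Working session

There is one attempt and no reset: what is moved stays moved. The work goes in short steps, Python scripts to look and compute and a tool call to move; the robot and the scene stay as the last step left them, time stands still between calls to the robot, and variables do not carry over. Pictures are saved under pics/ and viewed, and the job is handed in when it is done.

Besides the shell and the picture viewer there is one more tool, called after "Emit:" as name(argument=value, ...), one argument or row to a line, values as JSON. drive_tool: Moves the arm, as the interface text tells. Shift numbers are shares of 0.3 m and turn numbers shares of 360 degrees, none past 1 either way. Its arguments: {"type":"object","properties":{"dp":{"type":"array","items":{"type":"array","items":{"type":"number","minimum":-1,"maximum":1}}},"rotation":{"type":"array","items":{"type":"array","items":{"type":"number","minimum":-1,"maximum":1}}},"gripper":{"type":"number"},"force":{"type":"number"}},"required":["dp","rotation"]}

```bash
ls; mkdir -p pics; python3 - <<'E'
from station import get_obs, snapshot
import cv2
o=get_obs();print(o)
for n in ["scene","side","wrist"]:
    s=snapshot(n);cv2.imwrite(f"pics/{n}0.png",s["img"][:,:,::-1])
    print(n,s["mtx"],s["dist"],s.get("pose",s.get("hand_eye")))
E
```

```text
pics
{'time': 0.0, 'joints': array([ 1.17970469e+00,  2.63516906e-01, -4.89332349e-02,  1.25942030e+00,
        9.86560959e-07,  1.41549879e+00]), 'dq': array([-0.00069969,  0.0003489 ,  0.00018602, -0.00046659,  0.00124756,
        0.00105449]), 'tau': array([-1.36278450e-03, -6.37600851e+01,  3.84571695e+01,  1.33445294e-02,
       -2.82340261e-04, -9.49431637e-06]), 'tool_pos': array([122.55289544, 510.23270641, 255.82957142]), 'tcp_rot': array([-1.03434114,  1.31251661,  1.03346334]), 'wrist_force': array([ 0.16706483, -0.62612624,  0.34332438]), 'torque': array([ 0.02262097, -0.01241914,  0.03780582]), 'finger_gap': 85.19114278110348}
scene [[484.9280762    0.         320.91333112]
 [  0.         484.9280762  203.68980492]
 [  0.           0.           1.        ]] [0.045646 0.       0.       0.       0.      ] [[ 7.73089300e-01 -3.02692486e-01  5.57413844e-01 -2.74435524e+02]
 [-6.34286356e-01 -3.74057032e-01  6.76581226e-01 -1.14085954e+03]
 [ 3.70851494e-03 -8.76617702e-01 -4.81173203e-01  7.39992948e+02]
 [ 0.00000000e+00  0.00000000e+00  0.00000000e+00  1.00000000e+00]]
sid
[... 223 characters left out ...]
1  1.87694611e-01  2.77909896e+02]
 [-2.18215404e-01  5.61901713e-01 -7.97902564e-01  5.70605209e+02]
 [-1.57689188e-02 -8.19529811e-01 -5.72819545e-01  6.91660874e+02]
 [ 0.00000000e+00  0.00000000e+00  0.00000000e+00  1.00000000e+00]]
wrist [[322.34128987   0.         324.4417706 ]
 [  0.         322.34128987 203.92123337]
 [  0.           0.           1.        ]] [-0.01845556  0.          0.          0.          0.        ] [[-1.50956988e-04 -2.61643206e-01  9.65164654e-01 -1.18766188e+02]
 [-1.12103447e-03 -9.65164015e-01 -2.61643208e-01  6.63637887e+01]
 [ 9.99999360e-01 -1.12147972e-03 -1.47612801e-04 -4.54054825e-02]
 [ 0.00000000e+00  0.00000000e+00  0.00000000e+00  1.00000000e+00]]
```

View pics/scene0.png

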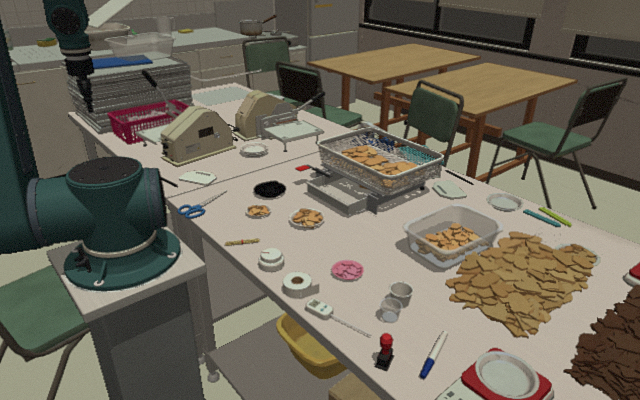

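View pics/side0.png

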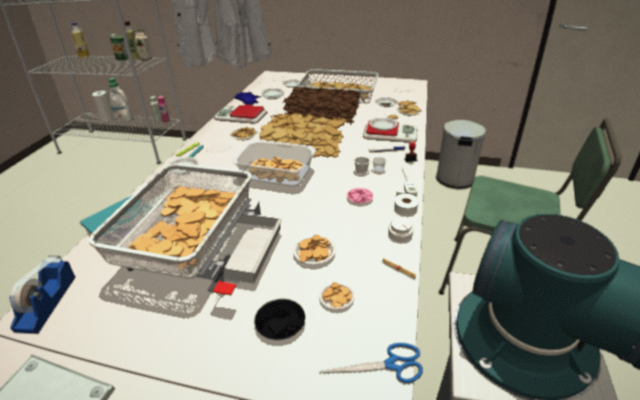

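View pics/wrist0.png

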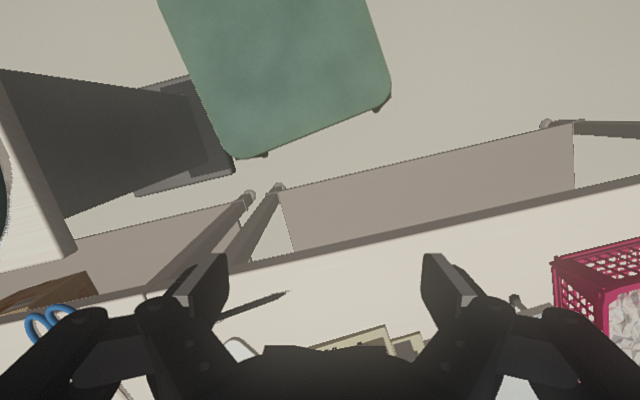

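Dish candidates in the scene view are (307,217) steel with cookies, (258,211) smaller steel with cookies, (269,188) black and (347,270) pink. In the side view they are (314,248), (337,295), (280,320) and (360,197). By the description I choose the larger steel one, at (307,217) scene and (314,248) side. Next I check it in close crops.

```bash
python3 - <<'E'
import cv2
i=cv2.imread("pics/side0.png");cv2.imwrite("pics/sc1.png",cv2.resize(i[190:350,180:380],None,fx=4,fy=4,interpolation=cv2.INTER_CUBIC)[:600])
cv2.imwrite("pics/sc1.png",cv2.resize(i[195:345,185:385],None,fx=4,fy=4,interpolation=cv2.INTER_CUBIC))
i=cv2.imread("pics/scene0.png");cv2.imwrite("pics/sc2.png",cv2.resize(i[120:240,230:390],None,fx=5,fy=5,interpolation=cv2.INTER_CUBIC))
E
```

```text
(no output)
```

View pics/sc1.png

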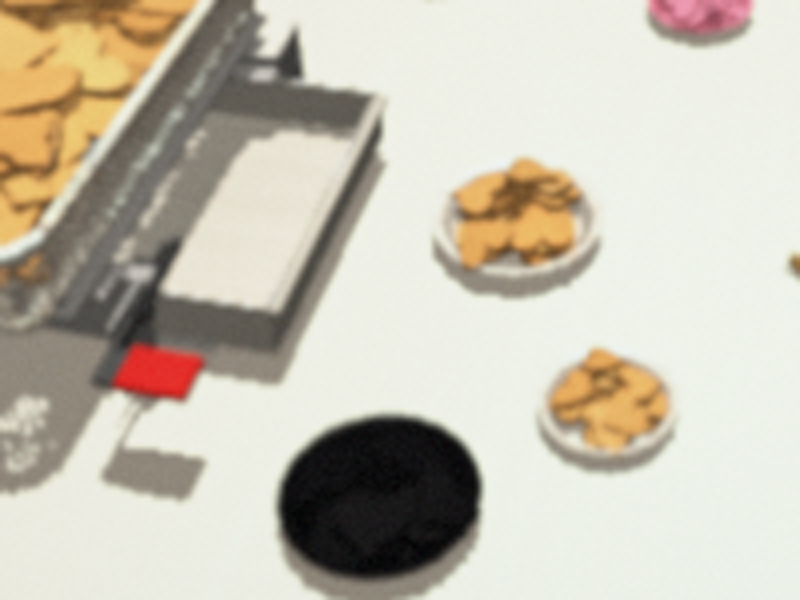

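View pics/sc2.png

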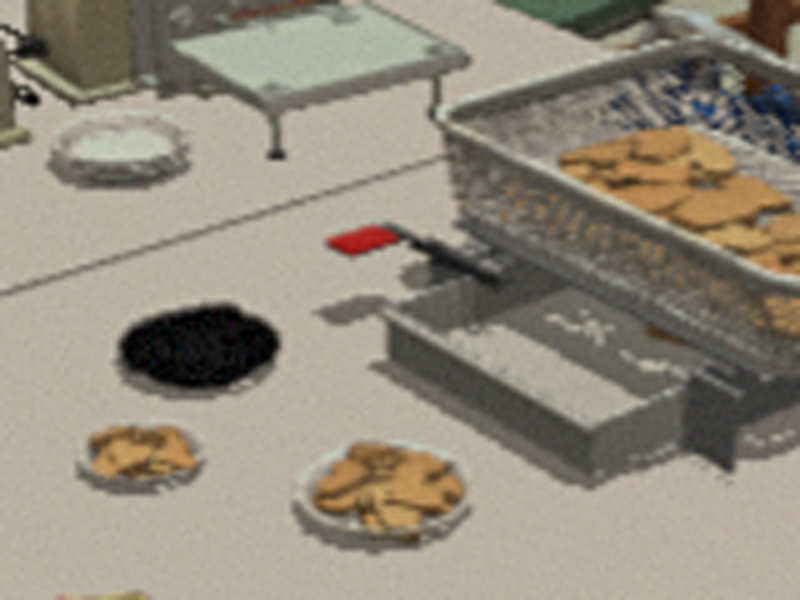

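```bash
cat > h.py <<'E'
import numpy as np,cv2
from station import get_obs,snapshot
def bp(s,px,z,pose=None):
    P=s.get("pose") if pose is None else pose
    u=cv2.undistortPoints(np.array([[px]],float),s["mtx"],s["dist"])[0,0]
    d=P[:3,:3]@np.array([u[0],u[1],1]); c=P[:3,3]
    return c+d*(z-c[2])/d[2]
def pr(s,p,pose=None):
    P=s.get("pose") if pose is None else pose
    R=P[:3,:3].T; r,_=cv2.Rodrigues(R)
    return cv2.projectPoints(np.array(p,float).reshape(-1,3),r,-R@P[:3,3],s["mtx"],s["dist"])[0][:,0]
def wpose(s,o):
    T=np.eye(4);T[:3,:3]=cv2.Rodrigues(o["tcp_rot"])[0];T[:3,3]=o["tool_pos"]
    return T@s["hand_eye"]
E
python3 - <<'E'
from h import *
sd=snapshot("side");sc=snapshot("scene")
A=lambda x,y:(x/4+185,y/4+195)
B=lambda x,y:(x/5+230,y/5+120)
for nm,s,f,L in [("side",sd,A,dict(tab=[(132,345),(205,352),(185,398),(112,388)],lip=[(275,315),(382,97)],dish=[(517,222)],small=[(606,405)],black=[(380,495)],pink=[(700,0)])),
 ("scene",sc,B,dict(tab=[(330,240),(380,228),(398,238),(345,253)],lip=[(388,318),(592,435)],dish=[(383,492)],small=[(140,455)],black=[(200,345)]))]:
    for k,z in dict(tab=64.5,lip=47,dish=14,small=14,black=14).items():
        for p in L[k]: print(nm,k,bp(s,f(*p),z).round(1))
    
for s,l in [(sd,dict(timer=(401,228),roll=(405,203),cup=(379,165),cup2=(362,165),pink=(360,196))),(sc,dict(timer=(270,258),roll=(297,284),cup=(390,313),cup2=(400,291),pink=(347,270)))]:
    for k,p in l.items(): print(k,bp(s,p,25).round(0))
E
```

```text
side tab [640.4  40.9  64.5]
side tab [600.1  37.2  64.5]
side tab [597.8  69.3  64.5]
side tab [637.7  71.2  64.5]
side lip [581.7 -12.1  47. ]
side lip [ 583.6 -212.8   47. ]
side dish [ 478.1 -148.7   14. ]
side small [395.  -14.9  14. ]
side black [497.4  69.1  14. ]
scene tab [600.5  52.8  64.5]
scene tab [638.5  47.2  64.5]
scene tab [637.9  26.9  64.5]
scene tab [595.9  30.1  64.5]
scene lip [580.2 -35.9  47. ]
scene lip [ 578.3 -232.8   47. ]
scene dish [ 476.6 -163.2   14. ]
scene small [389.6 -35.9  14. ]
scene black [500.1  62.9  14. ]
timer [ 274. -266.   25.]
roll [ 270. -381.   25.]
cup [ 366. -580.   25.]
cup2 [ 421. -569.   25.]
pink [ 401. -391.   25.]
timer [ 271. -276.   25.]
roll [ 261. -403.   25.]
cup [ 358. -611.   25.]
cup2 [ 430. -574.   25.]
pink [ 389. -437.   25.]
```

```bash
python3 - <<'E'
from h import *
o=get_obs();R=cv2.Rodrigues(o["tcp_rot"])[0];print(R.round(3),o["time"])
from scipy.spatial.transform import Rotation as Ro
for nm,y in dict(jawy=[-1,0,0],jawx=[0,1,0],jawxn=[0,-1,0]).items():
    x=np.array([0,0,-1.]);y=np.array(y,float);T=np.c_[x,y,np.cross(x,y)]
    print(nm,(Ro.from_matrix(T@R.T).as_rotvec()/2/np.pi).round(4))
E
```

```text
[[-0.    -0.972  0.234]
 [-0.     0.234  0.972]
 [-1.     0.    -0.   ]] 0.25
jawy [ 0.0001 -0.      0.0375]
jawx [ 0.000e+00 -1.000e-04 -2.125e-01]
jawxn [1.000e-04 0.000e+00 2.875e-01]
```

Emit:
drive_tool(
  dp=[
    [0.13,-0.15,0.05],
    [0.26,-0.3,0.1],
    [0.39,-0.45,0.15],
    [0.52,-0.6,0.2],
    [0.65,-0.75,0.25],
    [0.75,-0.88,0.3],
    [0.8,-1,0.3],
    [0.8,-1,0.3],
  ],
  rotation=[
    [0,0,0.01],
    [0,0,0.02],
    [0,0,0.03],
    [0,0,0.0375],
    [0,0,0.0375],
    [0,0,0.0375],
    [0,0,0.0375],
    [0,0,0.0375],
  ],
  gripper=0,
)

```text
time: 1.05
tool_pos: [363.5, 208.4, 346.6]
tcp_rot: [-1.209, 1.209, 1.208]
wrist_force: [1.3, 0.6, -0.9]
finger_gap: 42.3
```

Emit:
drive_tool(
  dp=[
    [0.13,-0.16,0],
    [0.26,-0.32,0],
    [0.39,-0.48,0],
    [0.52,-0.64,0],
    [0.65,-0.8,0],
    [0.75,-0.95,0],
    [0.75,-1,0],
    [0.75,-1,0],
  ],
  rotation=[
    [0,0,0],
    [0,0,0],
    [0,0,0],
    [0,0,0],
    [0,0,0],
    [0,0,0],
    [0,0,0],
    [0,0,0],
  ],
)

```text
time: 1.85
tool_pos: [589.7, -94.8, 345.6]
tcp_rot: [-1.208, 1.211, 1.208]
wrist_force: [-0.5, 1.1, 0.0]
finger_gap: 42.6
```

```bash
python3 - <<'E'
from h import *
import pickle
o=get_obs();s=snapshot("wrist");cv2.imwrite("pics/w1.png",s["img"][:,:,::-1]);s["pose"]=wpose(s,o);pickle.dump(s,open("w1.pkl","wb"));print(o["time"],o["tool_pos"],o["joints"].round(2),abs(o["dq"]).max())
E
```

```text
1.85 [589.74961525 -94.77646405 345.59056672] [-0.3   0.39  0.38  1.56 -0.   -0.29] 0.5024122467019763
```

View pics/w1.png

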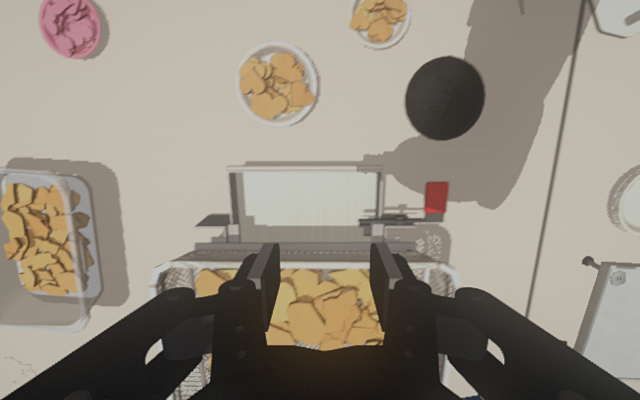

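The dish shows at (278,84), the small one at (380,20) and the black one at (444,98). The pan lip runs along row 168 from x=230 to 382, and the red tab is at (436,197). The arm was still moving, so I retake the picture and enlarge it.

```bash
python3 - <<'E'
from h import *
import pickle
o=get_obs();s=snapshot("wrist");o=get_obs();s=snapshot("wrist");cv2.imwrite("pics/w2.png",s["img"][:,:,::-1]);s["pose"]=wpose(s,o);pickle.dump(s,open("w2.pkl","wb"));print(o["time"],o["tool_pos"],abs(o["dq"]).max())
i=s["img"][:,:,::-1]
cv2.imwrite("pics/w2a.png",cv2.resize(i[150:270,200:360],None,fx=5,fy=5,interpolation=cv2.INTER_CUBIC))
cv2.imwrite("pics/w2b.png",cv2.resize(i[150:270,330:490],None,fx=5,fy=5,interpolation=cv2.INTER_CUBIC))
cv2.imwrite("pics/w2c.png",cv2.resize(i[30:150,200:360],None,fx=5,fy=5,interpolation=cv2.INTER_CUBIC))
E
```

```text
1.95 [589.78147641 -94.75642307 345.03477305] 0.0499567953538853
```

View pics/w2a.png

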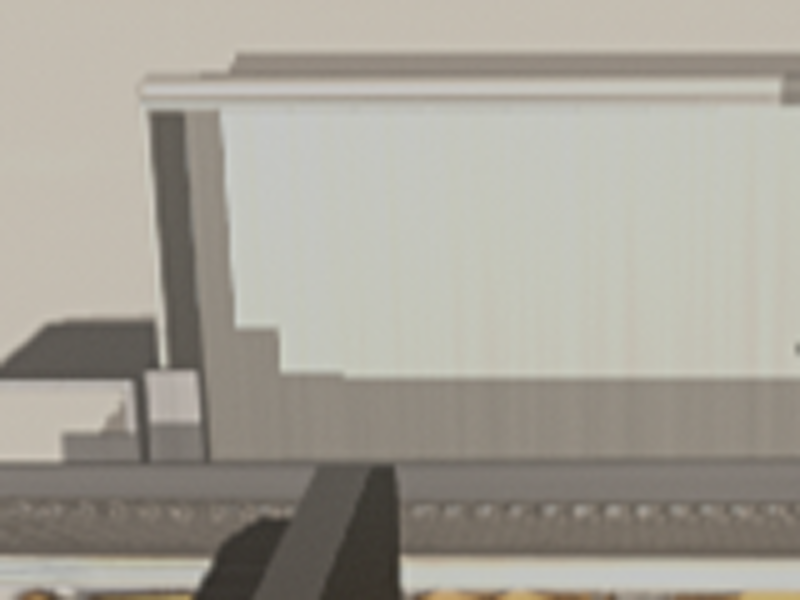

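View pics/w2b.png

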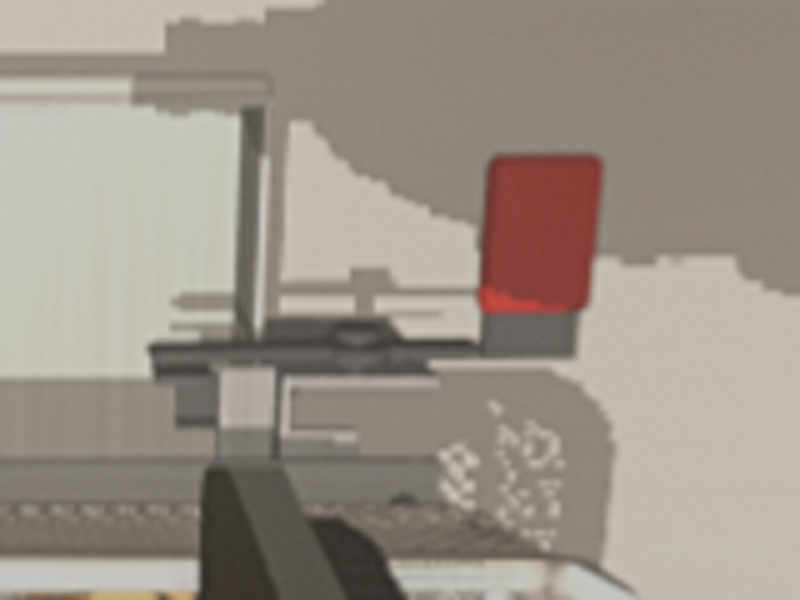

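View pics/w2c.png

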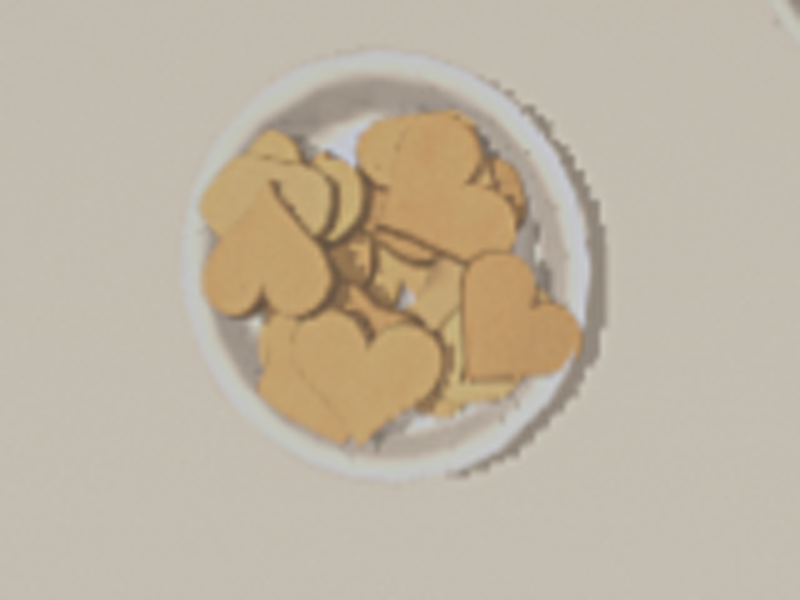

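```bash
python3 - <<'E'
from h import *
import pickle
s=pickle.load(open("w2.pkl","rb"))
a=lambda x,y:(x/5+200,y/5+150)
b=lambda x,y:(x/5+330,y/5+150)
c=lambda x,y:(x/5+200,y/5+30)
def P(n,p,z): print(n,bp(s,p,z).round(1))
P("lipR out",a(140,77),46);P("lipL out",b(270,75),46)
P("lipR in",a(150,108),48);P("lipL in",b(262,105),48)
for p in [(490,157),(603,157),(588,312),(480,310)]:P("tab",b(*p),64.5)
P("tab mid",b(540,234),64.5)
for p in [(185,265),(590,265),(387,52),(387,480)]:P("dish",c(*p),15)
P("dishc",c(387,266),15)
P("stand edge R",a(0,465),66);P("stand edgeL",b(440,460),66)
P("flange front R top?",a(0,380),66)
P("small",(380,18),15);P("black",(444,98),15);P("pink",(70,25),15);P("tray corner",(90,180),60)
P("basket rim R",a(420,558),135)
E
```

```text
lipR out [ 583.7 -220.4   46. ]
lipL out [584.2 -17.2  46. ]
lipR in [ 591.6 -217.9   48. ]
lipL in [591.8 -19.3  48. ]
tab [602.5  35.9  64.5]
tab [602.6  64.5  64.5]
tab [643.5  64.6  64.5]
tab [642.8  36.5  64.5]
tab mid [622.6  50.3  64.5]
dish [ 479.5 -209.2   15. ]
dish [ 480.2 -102.7   15. ]
dish [ 428.6 -153.9   15. ]
dish [ 535.  -158.3   15. ]
dishc [ 480.2 -156.    15. ]
stand edge R [ 683.8 -260.2   66. ]
stand edgeL [683.7  28.6  66. ]
flange front R top? [ 660.  -257.7   66. ]
small [403.3 -24.1  15. ]
black [499.5  64.8  15. ]
pink [ 407. -418.   15.]
tray corner [ 599.3 -396.    60. ]
basket rim R [ 678.5 -140.2  135. ]
```

Emit:
drive_tool(
  dp=[
    [-0.06,0,-0.1],
    [-0.12,0.01,-0.2],
    [-0.18,0.02,-0.3],
    [-0.24,0.03,-0.4],
    [-0.3,0.04,-0.5],
    [-0.367,0.05,-0.57],
    [-0.367,0.05,-0.64],
    [-0.367,0.05,-0.7],
    [-0.367,0.05,-0.76],
    [-0.367,0.05,-0.817],
    [-0.367,0.05,-0.817],
    [-0.367,0.05,-0.817],
  ],
  rotation=[
    [0,0,-0.0235],
    [0,0,-0.047],
    [0,0,-0.0705],
    [0,0,-0.094],
    [0,0,-0.1175],
    [0,0,-0.141],
    [0,0,-0.1645],
    [0,0,-0.188],
    [0,0,-0.2115],
    [0,0,-0.235],
    [0,0,-0.25],
    [0,0,-0.25],
  ],
  gripper=0,
)

```text
time: 3.2
tool_pos: [478.3, -77.1, 100.5]
tcp_rot: [0.003, 1.571, -0.002]
wrist_force: [0.5, -0.1, 0.0]
finger_gap: 42.9
```

Emit:
drive_tool(
  dp=[
    [0.006,-0.01,-0.1],
    [0.006,-0.01,-0.18],
    [0.006,-0.01,-0.24],
    [0.006,-0.01,-0.245],
    [0.006,-0.01,-0.245],
  ],
  rotation=[
    [0,0,0],
    [0,0,0],
    [0,0,0],
    [0,0,0],
    [0,0,0],
  ],
)

```text
time: 3.7
tool_pos: [480.1, -79.8, 27.6]
tcp_rot: [0.002, 1.571, 0.0]
wrist_force: [0.6, 0.2, 0.5]
finger_gap: 42.5
```

```bash
python3 - <<'E'
from h import *
for n in ["wrist","side"]:
    s=snapshot(n);i=s["img"][:,:,::-1]
    if n=="side": i=cv2.resize(i[195:345,185:385],None,fx=4,fy=4,interpolation=cv2.INTER_CUBIC)
    cv2.imwrite(f"pics/{n}3.png",i)
o=get_obs();print(o["tool_pos"],o["wrist_force"])
E
```

```text
[480.68775754 -80.15120524  28.12259654] [0.2229506  0.66848747 0.26789393]
```

View pics/side3.png

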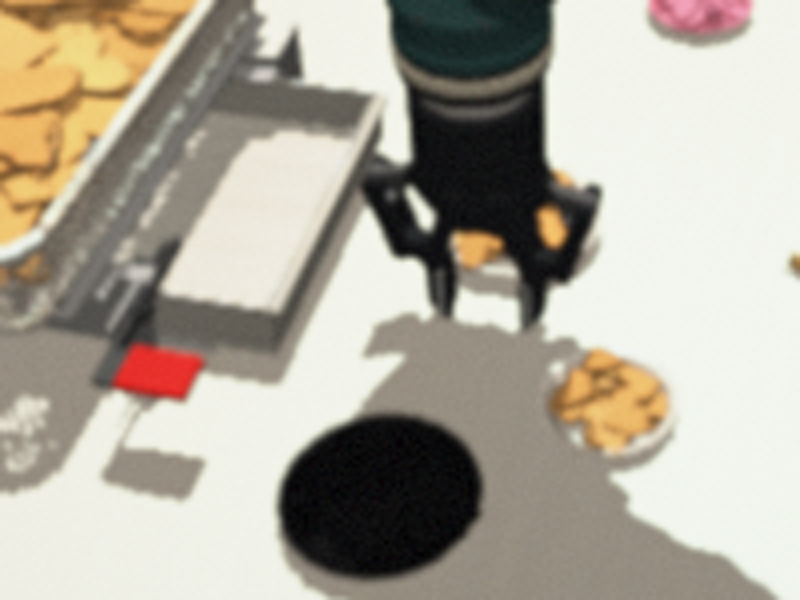

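View pics/wrist3.png

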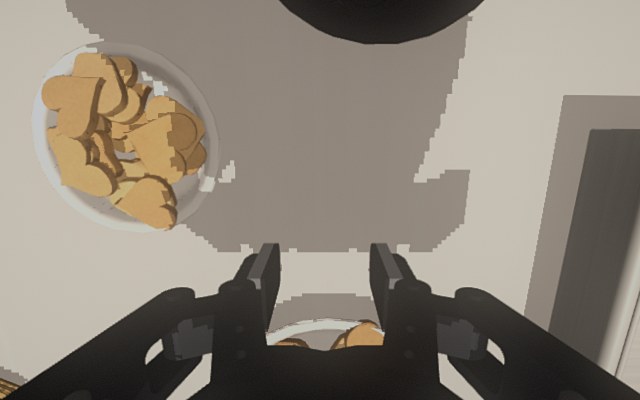

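The wrist view shows the dish centred between the two fingers at about column 325, and the side view shows the tips just above the table on its left. I push it along -y.

Emit:
drive_tool(
  dp=[
    [0,-0.01,-0.008],
    [0,-0.03,-0.008],
    [0,-0.05,-0.008],
    [0,-0.07,-0.008],
    [0,-0.09,-0.008],
    [0,-0.12,-0.008],
    [0,-0.15,-0.008],
    [0,-0.18,-0.008],
    [0,-0.21,-0.008],
    [0,-0.24,-0.008],
    [0,-0.27,-0.008],
    [0,-0.3,-0.008],
    [0,-0.33,-0.008],
    [0,-0.36,-0.008],
    [0,-0.38,-0.008],
    [0,-0.4,-0.008],
  ],
  rotation=[
    [0,0,0],
    [0,0,0],
    [0,0,0],
    [0,0,0],
    [0,0,0],
    [0,0,0],
    [0,0,0],
    [0,0,0],
    [0,0,0],
    [0,0,0],
    [0,0,0],
    [0,0,0],
    [0,0,0],
    [0,0,0],
    [0,0,0],
    [0,0,0],
  ],
)

```text
time: 5.4
tool_pos: [480.7, -200.7, 25.7]
tcp_rot: [0.002, 1.57, -0.001]
wrist_force: [0.0, 1.3, 1.2]
finger_gap: 42.8
```

```bash
python3 - <<'E'
from h import *
for n in ["wrist","scene"]:
    s=snapshot(n);i=s["img"][:,:,::-1]
    if n=="scene": i=cv2.resize(i[150:300,230:430],None,fx=4,fy=4,interpolation=cv2.INTER_CUBIC)
    cv2.imwrite(f"pics/{n}4.png",i)
o=get_obs();print(o["tool_pos"],o["wrist_force"])
E
```

```text
[ 480.76255351 -200.93300316   25.70533157] [ 0.45302931  0.43153348 -0.5767811 ]
```

View pics/wrist4.png

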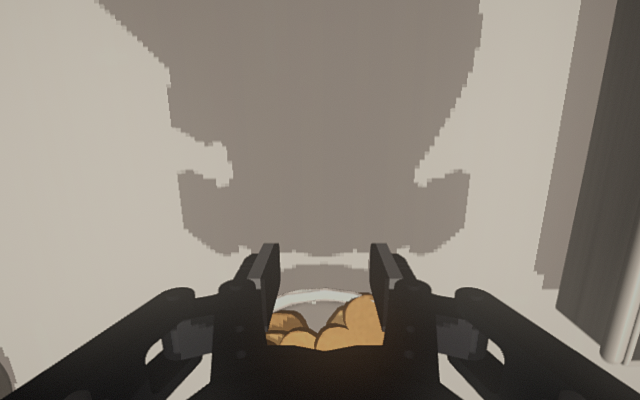

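View pics/scene4.png

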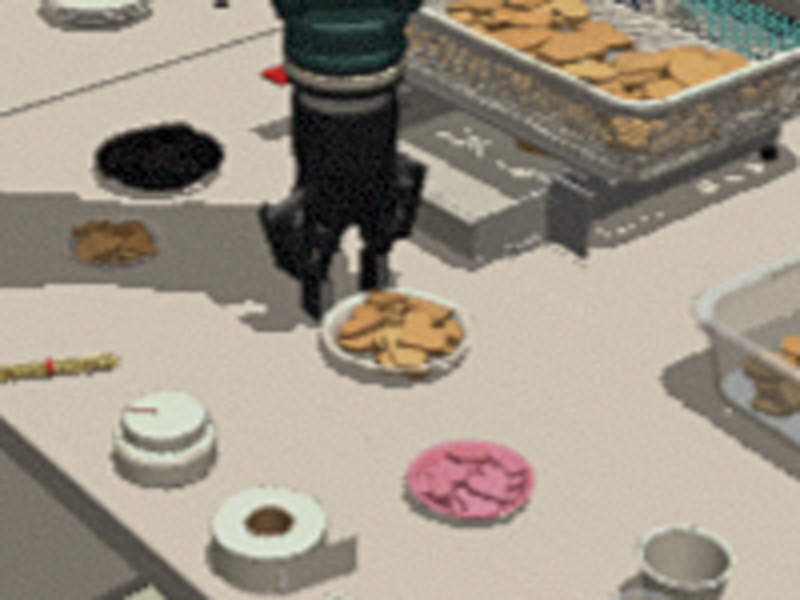

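The dish slides flat and stays centred between the tips. It is now near y = -260, so I continue the push, then back off and lift.

Emit:
drive_tool(
  dp=[
    [0,-0.02,0],
    [0,-0.05,0],
    [0,-0.08,0],
    [0,-0.11,0],
    [0,-0.135,0],
    [0,-0.15,0],
    [0,-0.16,0],
    [0,-0.16,0],
    [0,-0.13,0],
    [0,-0.1,0.05],
    [0,-0.05,0.15],
    [0,0,0.3],
  ],
  rotation=[
    [0,0,0],
    [0,0,0],
    [0,0,0],
    [0,0,0],
    [0,0,0],
    [0,0,0],
    [0,0,0],
    [0,0,0],
    [0,0,0],
    [0,0,0],
    [0,0,0],
    [0,0,0],
  ],
)

```text
time: 6.7
tool_pos: [479.5, -199.0, 115.2]
tcp_rot: [0.004, 1.573, 0.0]
wrist_force: [0.8, 0.0, -0.2]
finger_gap: 42.7
```

```bash
python3 - <<'E'
from h import *
s=snapshot("scene");i=s["img"][:,:,::-1]
i=cv2.resize(i[150:300,230:430],None,fx=4,fy=4,interpolation=cv2.INTER_CUBIC)
cv2.imwrite(f"pics/scene5.png",i)
o=get_obs();print(o["tool_pos"],o["time"])
E
```

```text
[ 481.80025648 -198.51285454  122.71754203] 6.75
```

View pics/scene5.png

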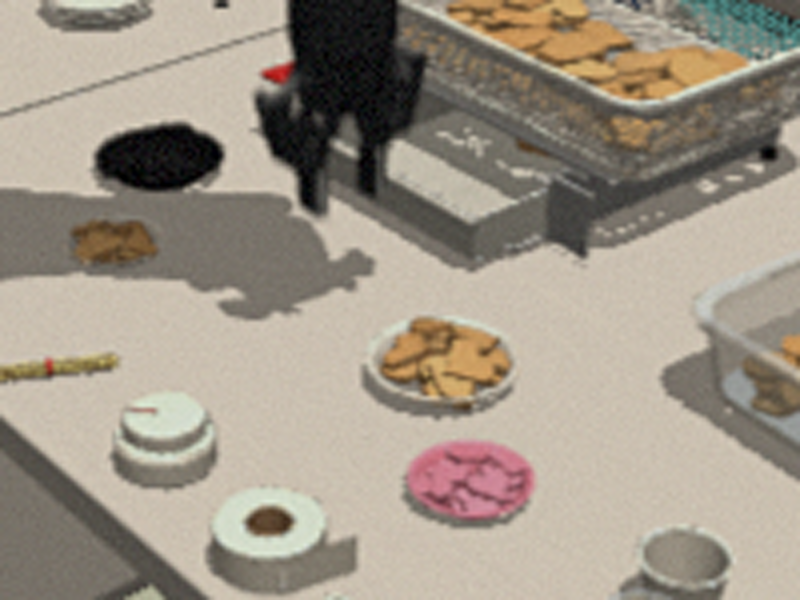

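The dish now lies near (440,360) in the crop, clear of the pan. Next I shut the fingers, turn the jaws along y and go above the red tab.

Emit:
drive_tool(
  dp=[
    [0,0.06,0.1],
    [0,0.12,0.11],
    [0,0.2,0.11],
    [0,0.28,0.11],
    [0,0.36,0.11],
    [0.04,0.44,0.11],
    [0.1,0.52,0.11],
    [0.18,0.6,0.11],
    [0.26,0.68,0.11],
    [0.34,0.76,0.11],
    [0.4,0.82,0.11],
    [0.44,0.856,0.11],
    [0.44,0.856,0.11],
    [0.44,0.856,0.11],
  ],
  rotation=[
    [0,0,0.0235],
    [0,0,0.047],
    [0,0,0.0705],
    [0,0,0.094],
    [0,0,0.1175],
    [0,0,0.141],
    [0,0,0.1645],
    [0,0,0.188],
    [0,0,0.2115],
    [0,0,0.235],
    [0,0,0.25],
    [0,0,0.25],
    [0,0,0.25],
    [0,0,0.25],
  ],
  gripper=1,
  force=20,
)

```text
time: 8.15
tool_pos: [613.1, 58.8, 155.5]
tcp_rot: [-1.205, 1.205, 1.211]
wrist_force: [0.1, 0.1, -0.1]
finger_gap: 0.3
```

```bash
python3 - <<'E'
from h import *
o=get_obs()
for n in ["wrist","side"]:
    s=snapshot(n);i=s["img"][:,:,::-1]
    if n=="side": i=cv2.resize(i[195:345,185:385],None,fx=4,fy=4,interpolation=cv2.INTER_CUBIC)
    else:
        s["pose"]=wpose(s,o); print(bp(s,(0,0),0))
        import pickle;pickle.dump(s,open("w6.pkl","wb"))
        print(pr(s,[[622,50,64.5],[591.5,-119,48],[480,-308,15]]))
    cv2.imwrite(f"pics/{n}6.png",i)
print(o["tool_pos"],o["time"],o["finger_gap"])
E
```

```text
[ 458.60070009 -188.64437817    0.        ]
[[ 311.05435167  229.56971534]
 [  76.25446846  182.25707244]
 [-162.40937505   30.17390133]]
[613.13979701  58.78422477 155.45837826] 8.15 0.32321829067712
```

View pics/wrist6.png

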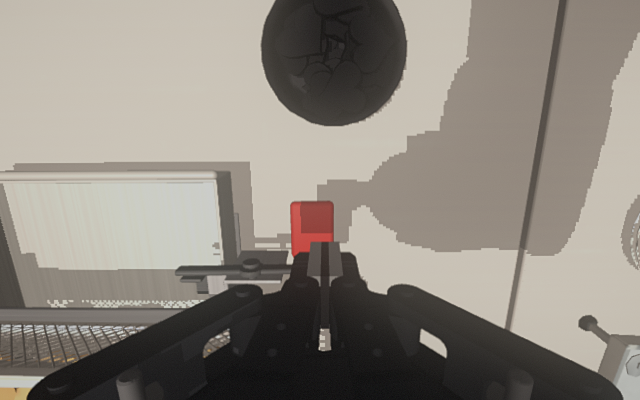

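View pics/side6.png

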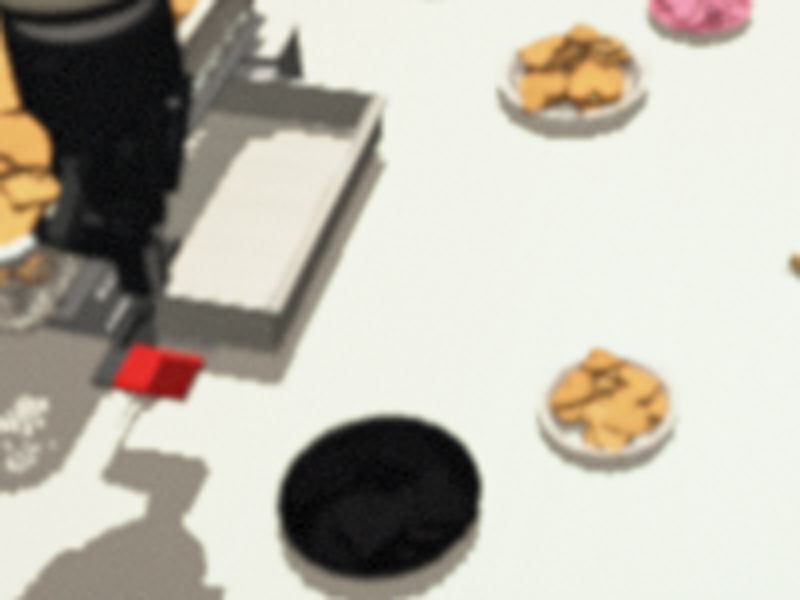

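The predicted tab position, (311,229), matches the picture, and the shut tips are just above it. I press down slowly.

Emit:
drive_tool(
  dp=[
    [0,0,-0.08],
    [0,0,-0.15],
    [0,0,-0.2],
    [0,0,-0.22],
    [0,0,-0.24],
    [0,0,-0.26],
    [0,0,-0.28],
    [0,0,-0.3],
    [0,0,-0.31],
    [0,0,-0.31],
  ],
  rotation=[
    [0,0,0],
    [0,0,0],
    [0,0,0],
    [0,0,0],
    [0,0,0],
    [0,0,0],
    [0,0,0],
    [0,0,0],
    [0,0,0],
    [0,0,0],
  ],
)

```text
time: 9.25
tool_pos: [612.9, 58.1, 62.4]
tcp_rot: [-1.204, 1.205, 1.21]
wrist_force: [-0.4, -0.0, -0.9]
finger_gap: -0.3
```

```bash
python3 - <<'E'
from h import *
o=get_obs()
for n in ["wrist","side"]:
    s=snapshot(n);i=s["img"][:,:,::-1]
    if n=="side": i=cv2.resize(i[195:345,185:385],None,fx=4,fy=4,interpolation=cv2.INTER_CUBIC)
    cv2.imwrite(f"pics/{n}7.png",i)
print(o["tool_pos"],o["time"],o["wrist_force"])
E
```

```text
[612.87092378  58.1028891   62.36284182] 9.25 [-0.44221995 -0.0332175  -0.9233223 ]
```

View pics/wrist7.png

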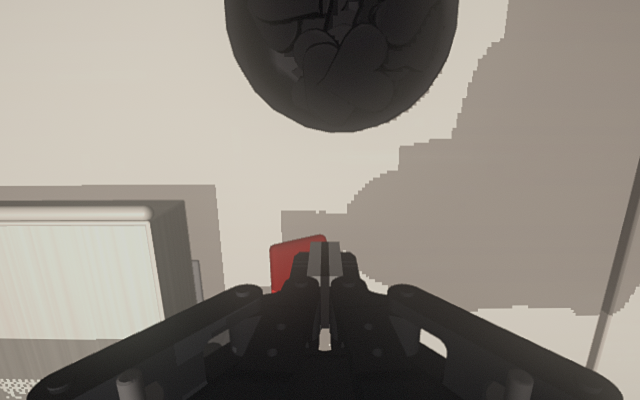

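View pics/side7.png

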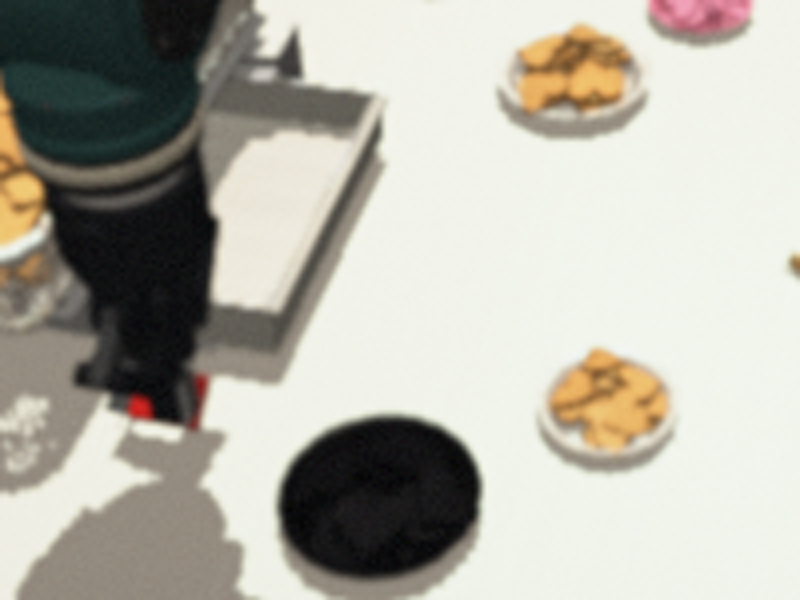

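The tab is tilted down under the tips. I press 4 mm more, hold, then rise and look from the middle.

Emit:
drive_tool(
  dp=[
    [0,0,-0.008],
    [0,0,-0.014],
    [0,0,-0.014],
    [0,0,0.05],
    [0,0,0.15],
    [0,0,0.3],
    [-0.05,-0.05,0.42],
    [-0.1,-0.17,0.55],
    [-0.1,-0.31,0.65],
    [-0.1,-0.45,0.72],
    [-0.1,-0.57,0.75],
    [-0.1,-0.57,0.75],
    [-0.1,-0.57,0.75],
  ],
  rotation=[
    [0,0,0],
    [0,0,0],
    [0,0,0],
    [0,0,0],
    [0,0,0],
    [0,0,0],
    [0,0,0],
    [0,0,0],
    [0,0,0],
    [0,0,0],
    [0,0,0],
    [0,0,0],
    [0,0,0],
  ],
)

```text
time: 10.65
tool_pos: [583.0, -113.6, 287.7]
tcp_rot: [-1.203, 1.206, 1.209]
wrist_force: [-0.5, -0.2, -1.2]
finger_gap: 0.1
```

```bash
python3 - <<'E'
from h import *
import pickle
snapshot("side");o=get_obs()
s=snapshot("wrist");i=s["img"][:,:,::-1];s["pose"]=wpose(s,o);pickle.dump(s,open("w8.pkl","wb"))
cv2.imwrite("pics/wrist8.png",i)
print(pr(s,[[622,50,64.5],[591.5,-119,48],[480,-308,15]]))
s=snapshot("side");i=cv2.resize(s["img"][195:345,185:385,::-1],None,fx=4,fy=4,interpolation=cv2.INTER_CUBIC);cv2.imwrite("pics/side8.png",i)
s=snapshot("scene");i=cv2.resize(s["img"][120:240,230:390,::-1],None,fx=5,fy=5,interpolation=cv2.INTER_CUBIC);cv2.imwrite("pics/scene8.png",i)
print(o["tool_pos"],o["time"],o["wrist_force"])
E
```

```text
[[469.08149005 214.23939182]
 [317.55466281 184.9649075 ]
 [152.42106739  84.60136375]]
[ 582.86749904 -112.62381355  287.46700928] 10.7 [ 0.08941632 -0.04267249 -0.06972519]
```

View pics/wrist8.png

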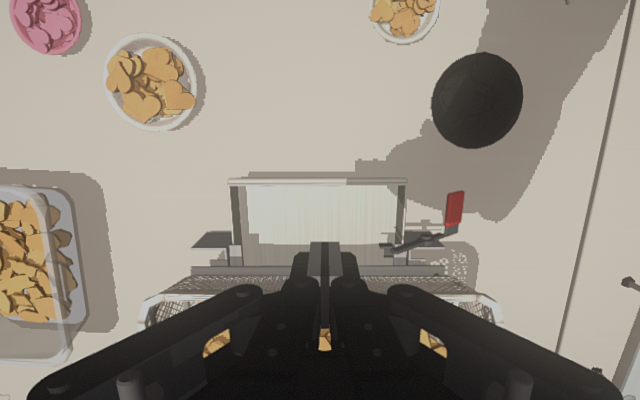

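View pics/side8.png

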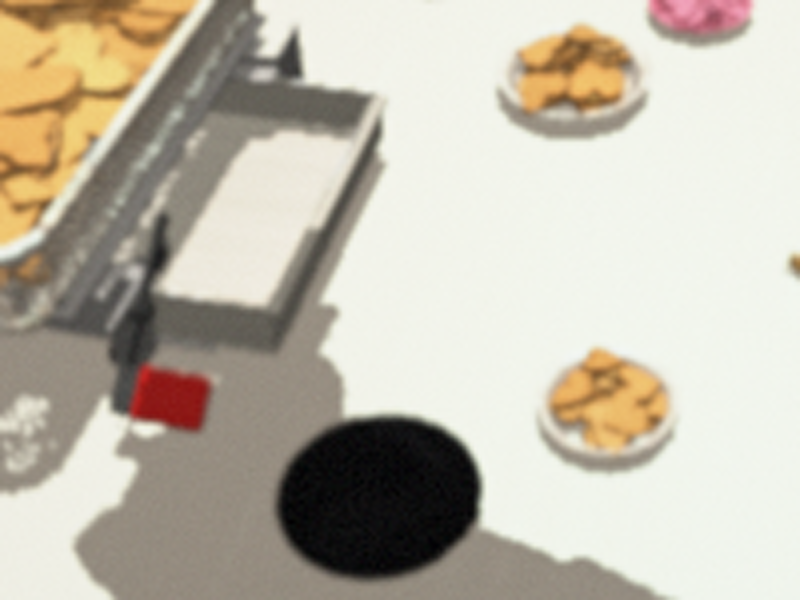

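View pics/scene8.png

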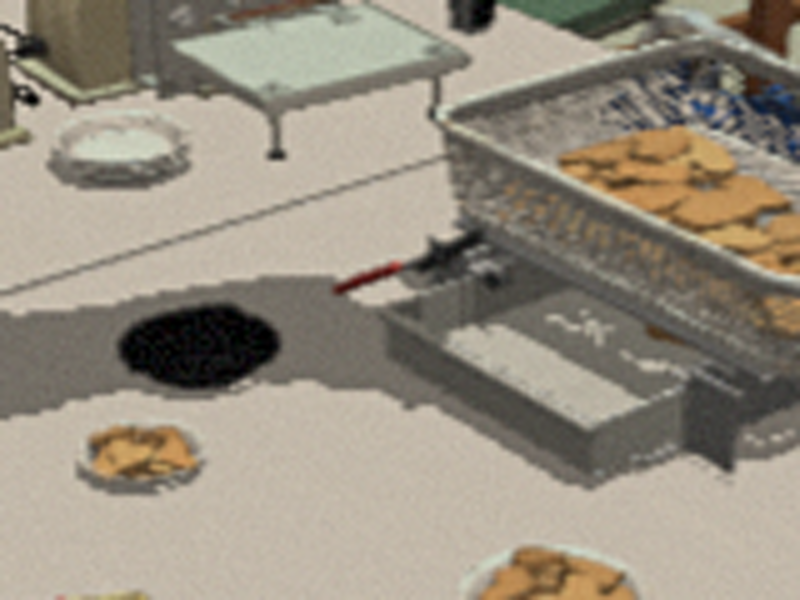

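```bash
python3 - <<'E'
from h import *
import pickle
w=pickle.load(open("w8.pkl","rb"));sd=snapshot("side")
print("dish",bp(w,(150,82),15).round(1),"lip in",bp(w,(319,185),48).round(1))
for t in [0,.3,.4,.5,.6,.7]:
    L=[]
    for y in (30,60):
        for x in (-59,-17):
            c,s_=np.cos(t),np.sin(t); L.append([661+x,-119+125+y*c+8*s_,56.5-y*s_+8*c])
    print(t,((pr(sd,L)-[185,195])*4).round(0).tolist(),pr(w,L).round(0).tolist())
E
```

```text
dish [ 477.2 -310.4   15. ] lip in [ 591.5 -117.4   48. ]
0 [[203.0, 350.0], [130.0, 337.0], [180.0, 392.0], [105.0, 379.0]] [[459.0, 197.0], [455.0, 233.0], [486.0, 197.0], [481.0, 233.0]]
0.3 [[204.0, 363.0], [132.0, 351.0], [186.0, 415.0], [112.0, 402.0]] [[456.0, 195.0], [452.0, 230.0], [478.0, 193.0], [473.0, 227.0]]
0.4 [[205.0, 367.0], [133.0, 354.0], [188.0, 421.0], [115.0, 407.0]] [[455.0, 194.0], [451.0, 229.0], [474.0, 192.0], [470.0, 226.0]]
0.5 [[207.0, 370.0], [135.0, 358.0], [191.0, 425.0], [118.0, 412.0]] [[453.0, 194.0], [450.0, 228.0], [470.0, 191.0], [466.0, 224.0]]
0.6 [[208.0, 373.0], [136.0, 360.0], [195.0, 429.0], [122.0, 416.0]] [[451.0, 193.0], [448.0, 227.0], [466.0, 190.0], [463.0, 223.0]]
0.7 [[210.0, 375.0], [138.0, 362.0], [199.0, 431.0], [126.0, 418.0]] [[449.0, 192.0], [446.0, 227.0], [462.0, 189.0], [458.0, 222.0]]
```

The catch is open at about 0.65 rad by comparing the tab with its projection. The dish is at (477,-310), 191 mm aside, and the lip is still home at x=591.5. Now I put the tips down inside the pan.

Emit:
drive_tool(
  dp=[
    [0.05,-0.01,-0.12],
    [0.1,-0.02,-0.26],
    [0.11,-0.02,-0.4],
    [0.11,-0.02,-0.52],
    [0.11,-0.02,-0.62],
    [0.11,-0.02,-0.7],
    [0.11,-0.02,-0.75],
    [0.11,-0.02,-0.785],
    [0.11,-0.02,-0.79],
    [0.11,-0.02,-0.79],
  ],
  rotation=[
    [0,0,0],
    [0,0,0],
    [0,0,0],
    [0,0,0],
    [0,0,0],
    [0,0,0],
    [0,0,0],
    [0,0,0],
    [0,0,0],
    [0,0,0],
  ],
)

```text
time: 11.9
tool_pos: [616.2, -117.5, 50.9]
tcp_rot: [-1.206, 1.204, 1.212]
wrist_force: [0.1, 0.5, -0.8]
finger_gap: 0.1
```

```bash
python3 - <<'E'
from h import *
o=get_obs()
for n in ["wrist","side"]:
    s=snapshot(n);i=s["img"][:,:,::-1]
    if n=="side": i=cv2.resize(i[195:345,185:385],None,fx=4,fy=4,interpolation=cv2.INTER_CUBIC)
    cv2.imwrite(f"pics/{n}9.png",i)
print(o["tool_pos"],o["time"],o["wrist_force"])
E
```

```text
[ 616.1586154  -117.54167201   50.90854876] 11.9 [ 0.13729718  0.47777599 -0.8180776 ]
```

View pics/wrist9.png

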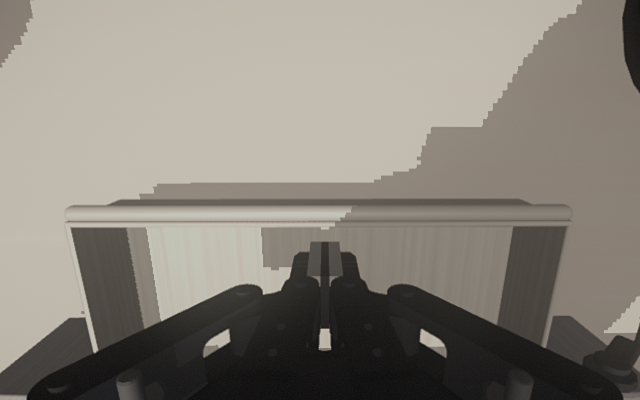

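View pics/side9.png

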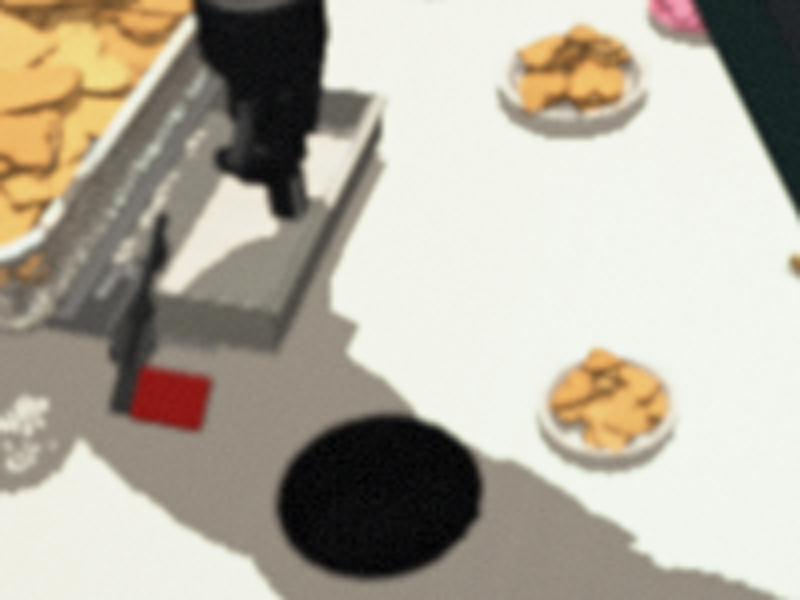

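The tips are inside the pan with about 14 mm to the front wall, and the catch still stands open. I draw gently.

Emit:
drive_tool(
  dp=[
    [-0.015,0,0],
    [-0.03,0,0],
    [-0.04,0,0],
    [-0.05,0,0],
    [-0.06,0,0],
    [-0.075,0,0],
    [-0.09,0,0],
    [-0.105,0,0],
    [-0.12,0,0],
    [-0.135,0,0],
    [-0.15,0,0],
    [-0.165,0,0],
    [-0.18,0,0],
    [-0.195,0,0],
    [-0.21,0,0],
    [-0.22,0,0],
  ],
  rotation=[
    [0,0,0],
    [0,0,0],
    [0,0,0],
    [0,0,0],
    [0,0,0],
    [0,0,0],
    [0,0,0],
    [0,0,0],
    [0,0,0],
    [0,0,0],
    [0,0,0],
    [0,0,0],
    [0,0,0],
    [0,0,0],
    [0,0,0],
    [0,0,0],
  ],
)

```text
time: 13.6
tool_pos: [550.4, -117.9, 51.7]
tcp_rot: [-1.207, 1.203, 1.21]
wrist_force: [4.5, -0.2, 2.3]
finger_gap: 0.3
```

```bash
python3 - <<'E'
from h import *
o=get_obs()
for n in ["wrist","side"]:
    s=snapshot(n);i=s["img"][:,:,::-1]
    if n=="side": i=cv2.resize(i[195:345,185:385],None,fx=4,fy=4,interpolation=cv2.INTER_CUBIC)
    cv2.imwrite(f"pics/{n}10.png",i)
print(o["tool_pos"],o["time"],o["wrist_force"])
E
```

```text
[ 550.43130512 -117.92227836   51.68882988] 13.6 [ 4.52332725 -0.15749428  2.33114556]
```

View pics/side10.png

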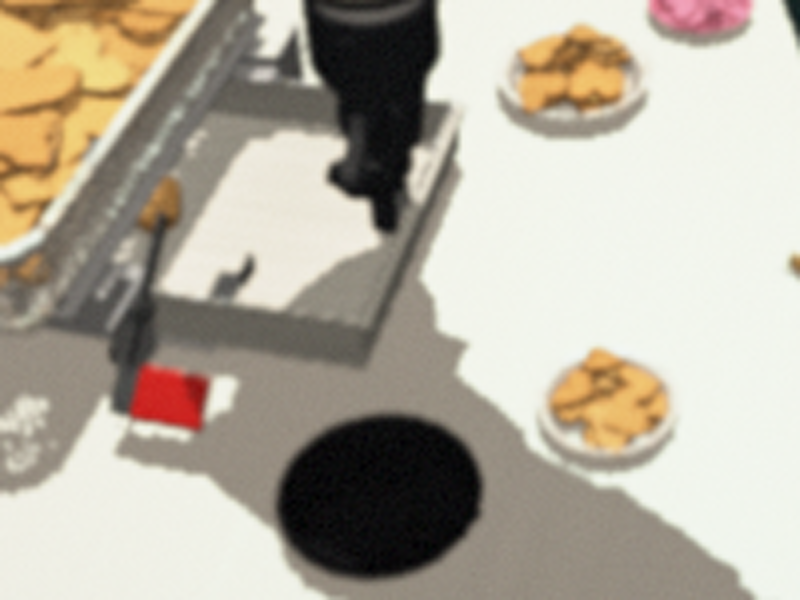

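View pics/wrist10.png

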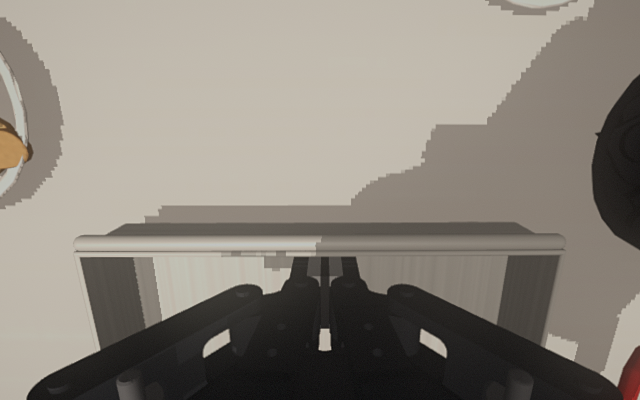

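The pan slides straight with a pull of about 4.5 N and is about 52 mm out. I continue slowly towards the stop.

Emit:
drive_tool(
  dp=[
    [-0.015,0,0],
    [-0.03,0,0],
    [-0.045,0,0],
    [-0.06,0,0],
    [-0.075,0,0],
    [-0.09,0,0],
    [-0.105,0,0],
    [-0.12,0,0],
    [-0.135,0,0],
    [-0.145,0,0],
    [-0.155,0,0],
    [-0.163,0,0],
    [-0.17,0,0],
    [-0.175,0,0],
  ],
  rotation=[
    [0,0,0],
    [0,0,0],
    [0,0,0],
    [0,0,0],
    [0,0,0],
    [0,0,0],
    [0,0,0],
    [0,0,0],
    [0,0,0],
    [0,0,0],
    [0,0,0],
    [0,0,0],
    [0,0,0],
    [0,0,0],
  ],
)

```text
time: 15.1
tool_pos: [497.4, -117.9, 51.6]
tcp_rot: [-1.206, 1.204, 1.21]
wrist_force: [3.5, 0.1, -0.3]
finger_gap: 0.1
```

Now I creep the last few millimetres, watching the force.

Emit:
drive_tool(
  dp=[
    [-0.005,0,0],
    [-0.009,0,0],
    [-0.012,0,0],
    [-0.014,0,0],
    [-0.014,0,0],
  ],
  rotation=[
    [0,0,0],
    [0,0,0],
    [0,0,0],
    [0,0,0],
    [0,0,0],
  ],
)

```text
time: 15.6
tool_pos: [493.2, -117.9, 51.6]
tcp_rot: [-1.206, 1.204, 1.21]
wrist_force: [4.0, -0.1, -0.2]
finger_gap: -0.1
```

```bash
python3 - <<'E'
from h import *
o=get_obs();s=snapshot("wrist");s["pose"]=wpose(s,o);cv2.imwrite("pics/w11.png",s["img"][:,:,::-1])
print(o["tool_pos"],o["wrist_force"],[pr(s,[[x,-160,48]]).round(1) for x in (481.5,486,491.5)])
E
```

```text
[ 493.18551802 -117.85049745   51.55253776] [ 3.99043728 -0.11043805 -0.15845243] [array([[222. , 254.7]]), array([[222.9, 264.8]]), array([[224.1, 276.7]])]
```

View pics/w11.png

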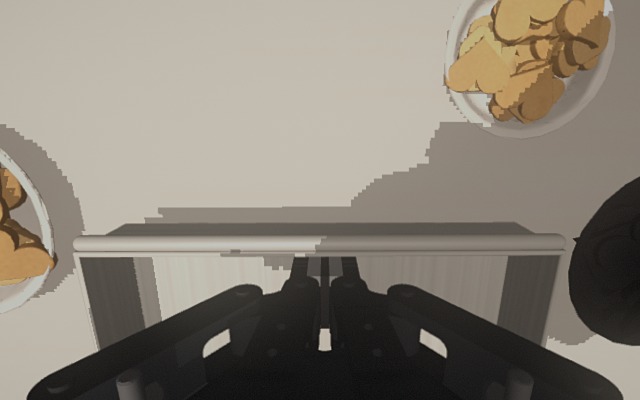

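The inner lip edge is at row 253–255, so x is about 481.5 and the pan is about 110 mm out. One small nudge will confirm the stop. Then I back off the wall and lift.

Emit:
drive_tool(
  dp=[
    [-0.004,0,0],
    [-0.008,0,0],
    [-0.008,0,0],
  ],
  rotation=[
    [0,0,0],
    [0,0,0],
    [0,0,0],
  ],
)

```text
time: 15.95
tool_pos: [493.0, -118.0, 52.2]
tcp_rot: [-1.208, 1.2, 1.207]
wrist_force: [13.4, 3.2, -2.3]
finger_gap: -0.1
```

The force rose to 13 N with no further motion, so the pan is on the stop. I release it, lift and retreat.

Emit:
drive_tool(
  dp=[
    [0.02,0,0],
    [0.05,0,0],
    [0.05,0,0.03],
    [0.05,0,0.1],
    [0.05,0,0.22],
    [0.05,0,0.37],
    [0.05,0,0.52],
    [0.1,0,0.67],
    [0.2,0,0.8],
    [0.3,0,0.9],
    [0.3,0,0.9],
    [0.3,0,0.9],
  ],
  rotation=[
    [0,0,0],
    [0,0,0],
    [0,0,0],
    [0,0,0],
    [0,0,0],
    [0,0,0],
    [0,0,0],
    [0,0,0],
    [0,0,0],
    [0,0,0],
    [0,0,0],
    [0,0,0],
  ],
)

```text
time: 17.15
tool_pos: [583.1, -118.0, 322.3]
tcp_rot: [-1.209, 1.201, 1.208]
wrist_force: [-1.3, 0.0, -0.6]
finger_gap: -0.2
```

```bash
python3 - <<'E'
from h import *
snapshot("side");snapshot("side");o=get_obs();s=snapshot("wrist");s["pose"]=wpose(s,o);cv2.imwrite("pics/w12.png",s["img"][:,:,::-1])
import pickle;pickle.dump(s,open("w12.pkl","wb"))
print(o["time"],o["tool_pos"],o["wrist_force"],pr(s,[[481.5,-119,48],[477,-310,15]]).round(1))
L=[]
for t in (0.3,.5,.6,.7):
    for y in (30,60): L.append([661-59,6+y*np.cos(t)+8*np.sin(t),56.5-y*np.sin(t)+8*np.cos(t)])
print(pr(s,L).round(0))
for n in ("side","scene"):cv2.imwrite(f"pics/{n}12.png",snapshot(n)["img"][:,:,::-1])
E
```

```text
17.25 [ 581.87378195 -117.80295143  321.35512019] [ 0.75225442  0.03417621 -0.37860567] [[321.8  85. ]
 [168.4  84.2]]
[[449. 189.]
 [469. 187.]
 [447. 188.]
 [463. 185.]
 [445. 187.]
 [459. 184.]
 [443. 187.]
 [455. 183.]]
```

View pics/w12.png

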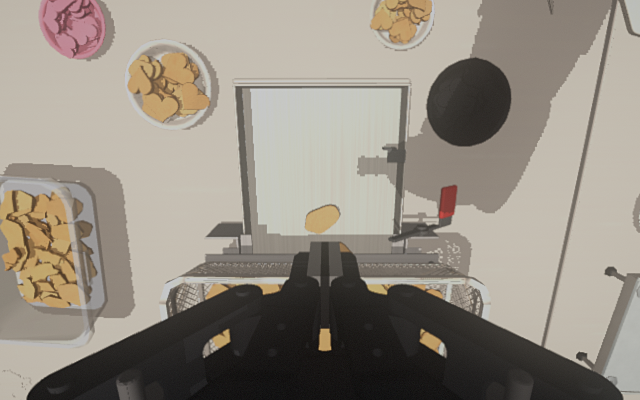

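View pics/side12.png

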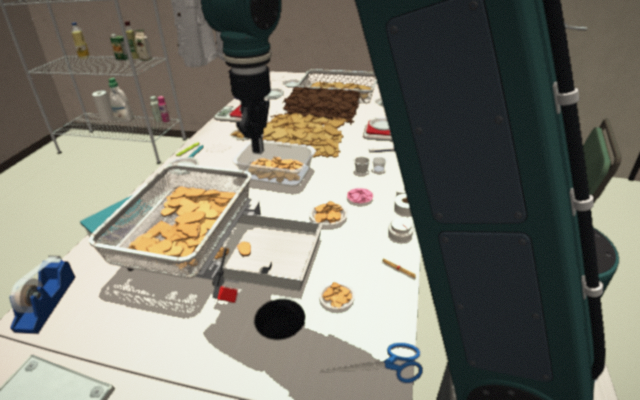

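View pics/scene12.png

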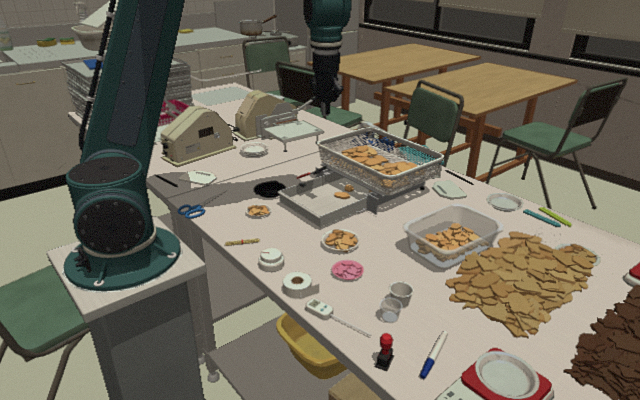

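The lip is at row 86 against 85 predicted for the full 110 mm. The dish is at (168,84), just where predicted, the catch is still open, and the basket and bystanders have not moved. I hand the job in.

```bash
python3 -c "
from station import *
print(get_obs()['wrist_force']);print(sign_off())"
```

```text
[ 0.12208865 -0.66202593 -0.44038706]
the job is handed in; nothing more can be done
None
```

The breakage pan is drawn out to its stop, with the dish aside and the catch open, and I handed the job in at about 17 s. No verdict was reported, so the results below come from my own measurements.

- **Dish:** I slid the larger steel cookie dish along -y with two fingertips. It ended at about (477, -310) mm, roughly 190 mm to the right of the stand's middle line, against the 160 mm needed. It looked flat in the last pictures.
- **Catch:** I pressed the red tab down with shut fingertips to about 0.65 rad, judged by comparing the tab in the images with its projection. It still stood open in the last picture.
- **Pan:** I drew it out from inside the front lip with a pull of about 4 N. At the stop the force rose to about 13 N with no further motion. The last wrist view put the lip within about 2 mm of the full 110 mm.
- **Surroundings:** The basket, timer, label roll and cup looked unmoved in the last scene and side views. I judged this by eye and did not measure it. The arm ended clear of everything, with wrist force near zero.

One check disagreed: at the start my readings from the scene and side cameras differed by up to about 20 mm in y. I used the top-down wrist view for every move instead, because it matched the given stand, tab and dish sizes to about 2 mm.

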